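# Close the stencil frame and hold the board home against the sprung plunger

## Robot

A 7-joint arm with a two-finger parallel gripper is mounted at the origin on the work surface. World frame = base frame: x ahead of the robot, y to its left, z up, the work surface at z = 0. Lengths are in mm, angles in rad, forces in N, time in s.
With the tool pointing down it reaches from about 425 to 925 mm from the base axis. Payload 6.8 kg.
Tool frame: the origin (TCP) lies on the centre line of the jaws, within the pads' length; the fingertips stand 19 mm ahead of it and the grasp point (between the pads) is the TCP (tip_reach is the distance from the TCP to the fingertips, in mm); z points along the fingers, x is the direction in which the jaws open and shut, and the axes are right-handed (so a half turn about z gives the same grasp; the last joint's range is limited). The gripper opens to 85 mm and grips with 20 to 120 N. Pads are 22 mm wide; open, the fingers measure 114 mm over their backs; the gripper's body (76 mm by 85 mm) begins 54 mm behind the grasp point. The pads swing forward as they close: fully open they stand 13 mm farther back than shut.
Start: joints at [-1.41, 0.477, 0.022, 1.555, -0.011, 1.109, -0.083], TCP at [179.259, 650.779, 250.308] pointing down, gripper open.
Joint ranges: [-2.96, 2.96], [-0.34, 2.1], [-1.41, 1.46], [0.24, 2.44], [-1.37, 4.51], [0.17, 1.92], [-2.96, 2.96]. Speed limits (rad/s): [2.39, 2.39, 3.14, 3.14, 3.14, 3.14, 3.14].

## Interface

Orientations are given as a 3x3 rotation matrix whose columns are the frame's x, y, z axes.
In Python, from cell import state, grab_frame, camera_params, finish_job, trace, spot_point, tip_reach gives the robot as it stands.
- The arm moves only by the tool step_arm, never from a script. Its arguments are lists of equal length, an entry for each row: "translation": the shift along the tool's x, y, z as a fraction of full scale, a list of three; "dr": the turn, a rotation vector about the tool's x, y, z as a fraction of full scale, a list of three. A call has 1 to 20 rows; each row shifts and turns the commanded pose from where the row before left it, along the tool's axes as they then stand; what a row does not reach is not made up. Full scale, the value 1, is 0.025 m for a shift and 0.15 rad for a turn. A row lasts 1/10 s, in which the tool goes at most 50 mm and 8.59 degrees, less where a joint would pass 70% of its speed; a pose out of reach is approached as far as the arm can. A call with a number of a shift or a turn outside -1 to 1 is refused whole. A call with a gripper value outside its range is refused whole. "claw" is the gripper's target within -1 to 1 (fully open at 1, half-way at 0, shut at -1), set as the call begins (left out, the last holds). The fingers move at their own pace and stop on an object; "squeeze" is the grip in N (left out, the last holds). Time passes only in rows, so rows that do not move let the fingers close. It gives the time, the measured TCP pose, the force and the opening at its end, in the units of the state.
- state(): the state, without advancing time (a new reading comes with each control period).
- grab_frame(name): name is "scene" or "top" or "wrist"; returns the picture (400x640x3 uint8, blue, green, red); there is no depth.
- camera_params(name): a dict with "fx", "fy", "cx", "cy" (pixels), "world_from_camera" (4x4, takes a point from camera to world coordinates). Camera axes: x right, y down, z forward; pixel columns grow to the right and rows downward; lengths in mm; the calibration is good to about 2 mm. The wrist camera is an equidistant fisheye: a pixel r from the principal point sees the ray r / f radians off the axis. A picture is of the moment at which its call begins: read the wrist's pose just before it. camera_params takes no time and is no camera call; for the wrist camera it gives the pose at the moment of the call.
- finish_job(): hands the job in, once; it reports no verdict.
Trained networks look in the newest picture that a camera, given by its name, has taken for a name from the list of things; names that differ only in an ending like _2 or _b are one class to them, and where a whole thing is asked for, a point or a joint stands for the part that bears it (a point fixed in the world has none). Each returns a list of dicts, best first, with "conf" (0 to 1); they miss things now and then, are a little off and sometimes report something else, mostly with a low value. They report only what shows in the picture. A call takes as long as a camera call.
- trace(label, camera): "region" (400x640 bool, what is visible of it).
- spot_point(label, camera): "location" ([x, y, z] in mm, in world coordinates, good to about 4 mm: a listed point, or the origin of a listed thing).
The state is a dict: "clock": time; "joint_pos": joint angles; "joint_vel": joint speeds; "joint_efforts": joint torques, N m; "tcp_pos": TCP position; "tcp_rot": TCP orientation; "contact_force": force on the tool from outside, world axes, zero at the start; "torque": the same for the moment, N m; "finger_gap": opening from 0.0 (shut) to 1.0 (fully open).
Only numpy, scipy, OpenCV 4.12 (cv2) and the standard library are available. Lean on these libraries where they do the work, as an engineer would, in place of code of your own. Each camera call takes 0.05 s, during which the arm holds its last target.

## Task

This plywood serving board is about to be stencilled. Lower the raised stencil frame gently, all the way down onto its rests, then push the board by its handle along between the rails, against the sprung plunger, until it is fully home against the stop, and keep it pressed there firmly but without forcing it. Finish while still holding it home, with the frame still down, and leave the other things on the bench where they are.

Things in the scene. Friction and masses are not known exactly. Their poses are not given: they have to be found in the camera images.
- jig: Stencilling jig fixed to the bench: grey base board, top face (bed) 30 mm above the bench, spanning x -140..150, y -90..130 mm from the origin (on the bench). x points to the hinge side, y along the channel from its open end to the stop, z up. Wooden rails 10 mm high at x = -78.5 and 78.5 mm leave a channel 143 mm wide; the board's handle overhangs the base at the -y end
- frame (a joint): Angle (rad) of the aluminium stencil frame, 230 x 210 x 18 mm, with translucent sheet and wooden grip bar, hinged on the jig's +x side. 0: down on its rests (underside 45 mm above the bench, 3 mm clear of the board); positive: raised. Starts at 0.75 to 1.1. The hinge is stiff: the frame stays where it is left, and takes about 1 to 6 N at the grip bar to move
- frame_grip (a point): Centre of the frame's round wooden grip bar, 14 mm in diameter, 116 mm long along the jig's y, held 45 mm in front of the frame by two 10 mm steel rods, 50 mm to either side of this point. It moves on a circle of radius 285 mm about the hinge; with the frame down it is 54 mm above the bench, at x = -160, y = 20 mm of the jig
- frame_hinge (a point): Point on the frame's hinge axis (which runs along the jig's y), level with the middle of the grip bar: at x = +125, y = +20 mm of the jig, 54 mm above the bench
- blank_handle (a point): Grip point of the loose plywood serving board (0.2 kg, 12 mm thick, flat on the bed): middle of its handle, half-way up, 36 mm above the bench, 30 mm before the rounded end, nothing under it. Handle 28 mm wide (x), 115 mm long; board proper 140 x 160 mm. y points from handle to nose. At the start the nose is 25 to 65 mm short of the stop
- blank_nose (a point): Middle of the board's straight front edge, half-way up its thickness, 245 mm in +y from the handle point
- stop: Hard stop: aluminium bar 132 mm wide, 20 mm deep, 12 mm high across the +y end of the channel, the plunger's barrel through its middle. Origin: middle of the face that the board meets, at bed height (30 mm above the bench), y = 110 mm of the jig; axes as the jig's
- plunger (a joint): How far in m the sprung steel plunger (9 mm in diameter, in the middle of the stop) is pushed in, along the jig's +y. At 0 it stands 14 mm out of the stop's face; when the board meets the stop it reads 0.014. The spring pushes back with 3 N at first and about 9 N when the board is home, so a push of about 20 N in all holds it well; let go, it pushes the board out again
- paint_jar: Bystander: closed clear paint jar, 58 mm in diameter, 68 mm high, origin under its centre
- disc_stack: Bystander: small stack of round plywood discs, 84 mm in diameter, 36 mm high, origin under its centre
- squeegee: Bystander: wooden squeegee with a rubber blade, about 40 x 120 x 30 mm, lying flat, origin under its centre
- cup: Bystander: empty clear plastic cup, 68 mm in diameter, 85 mm high, origin under its centre

How it is judged:
By the outcome, as a careful person would: the job done as asked, in the order asked, and still so for the second after the job is handed in, while the arm keeps its last pose, push and grip.
It also fails if it takes over 54 s, if anything falls off the work surface, if the arm or the gripper's body presses on something with over 40 N, if the wrist force passes 120 N, or if a joint passes its speed limit or range.

## Working session

There is one attempt and no reset: what is moved stays moved. The work goes in short steps, Python scripts to look and compute and a tool call to move; the robot and the scene stay as the last step left them, time stands still between calls to the robot, and variables do not carry over. Pictures are saved under pics/ and viewed, and the job is handed in when it is done.

Besides the shell and the picture viewer there is one more tool, called after "Request:" by a JSON object that holds its "api" and its "payload". step_arm: Moves the arm, as the interface text tells. Its arguments: {"type":"object","properties":{"translation":{"type":"array"},"dr":{"type":"array"},"claw":{"type":"number"},"squeeze":{"type":"number"}},"required":["translation","dr"]}

```bash
ls; mkdir -p pics
python3 - <<'E'
from cell import *
import cv2
print(state())
for c in ("scene","top"):
    cv2.imwrite(f"pics/{c}0.png",grab_frame(c))
    p=camera_params(c);print(c,p)
    for l in ["jig","frame_grip","frame_hinge","blank_handle","blank_nose","stop","paint_jar","disc_stack","squeegee","cup"]:
        print(l,[(r['location'],r['conf']) for r in spot_point(l,c)][:2])
print(state()['clock'])
E
```

```text
pics
{'clock': 0.0, 'joint_pos': array([-1.41008228,  0.4777812 ,  0.02232154,  1.55644561, -0.01148309,
        1.10930249, -0.08311916]), 'joint_vel': array([ 8.81518499e-04, -5.07836180e-04, -1.67946555e-03,  1.04220917e-05,
        1.49488551e-03,  7.32920078e-04, -1.00104924e-03]), 'joint_efforts': array([ 5.81496170e-04, -5.96448255e+01,  1.60839424e+00, -2.81202257e+01,
        1.25180781e-02,  9.41197271e-03,  8.80844368e-06]), 'tcp_pos': array([179.12997516, 650.22145075, 249.34048112]), 'tcp_rot': array([[ 2.65562695e-01,  9.64093531e-01, -3.43232331e-04],
       [ 9.64091906e-01, -2.65562880e-01, -1.77576766e-03],
       [-1.80315588e-03,  1.40670134e-04, -9.99998364e-01]]), 'contact_force': array([ 0.77101229, -0.88754006, -0.78355629]), 'torque': array([-0.03424188, -0.02940769, -0.02114397]), 'finger_gap': 0.9997110750864395}
scene {'fx': 365.51267290714515, 'fy': 365.51267290714515, 'cx': 317.5943054890136, 'cy': 194.0808987326364, 'world_from_camera': array([[-9.55607812e-01, -2.00327887e-01,  2.16061211e-01,
         4.18073804e+02],
       [-2.94486887e-01,  6.73145
[... 855 characters left out ...]
656e-01,  1.84014888e-02,  2.10641033e-04,
         6.14664510e+01],
       [-3.07120415e-03, -1.55563957e-01, -9.87821048e-01,
         1.13138924e+03],
       [ 0.00000000e+00,  0.00000000e+00,  0.00000000e+00,
         1.00000000e+00]])}
jig [([615.5, 84.2, -1.0], 0.89)]
frame_grip [([537.2, 113.4, 253.7], 0.78)]
frame_hinge [([744.6, 86.9, 58.1], 0.66)]
blank_handle [([593.9, -77.0, 39.2], 0.85)]
blank_nose [([628.7, 160.3, 34.0], 0.97)]
stop [([629.2, 186.3, 31.1], 0.7)]
paint_jar [([757.4, -173.5, 0.7], 0.74)]
disc_stack [([499.2, 390.7, 0.9], 0.7), ([628.3, 160.8, 32.8], 0.39)]
squeegee [([741.4, 401.1, 4.8], 0.82)]
cup [([508.9, -291.6, -4.4], 0.58), ([756.6, -173.8, 0.6], 0.31)]
1.1
```

View pics/scene0.png

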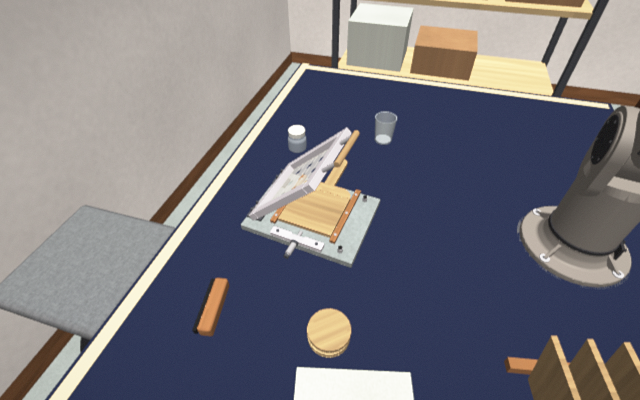

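View pics/top0.png

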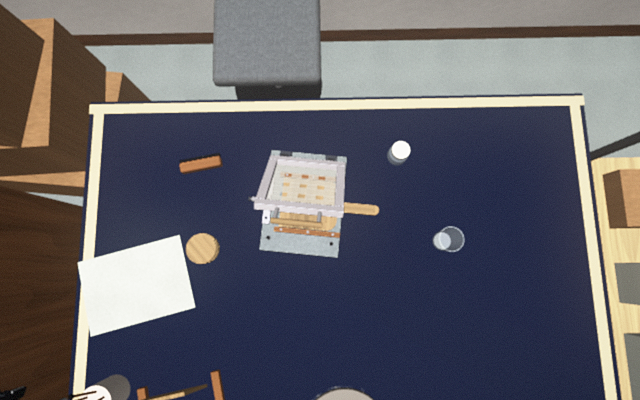

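```bash
cat > h.py <<'E'
import numpy as np
from scipy.linalg import expm,logm
from scipy.optimize import least_squares
from scipy.spatial.transform import Rotation as Ro
from cell import *
def rows(pos,rot,N,cur=None):
    s=state()
    A=np.eye(4);A[:3,:3]=Ro.from_matrix(s['tcp_rot']).as_matrix();A[:3,3]=s['tcp_pos']
    if cur is not None:A[:3,:3]=cur[1];A[:3,3]=cur[0]
    B=np.eye(4);B[:3,:3]=rot;B[:3,3]=pos
    T=expm(np.real(logm(np.linalg.inv(A)@B))/N)
    print('t',np.round(T[:3,3]/25,3).tolist(),'dr',np.round(Ro.from_matrix(T[:3,:3]).as_rotvec()/.15,3).tolist(),'N',N)
def down(yaw): # tool x at angle yaw, z down
    c,s=np.cos(yaw),np.sin(yaw)
    return np.array([[c,s,0],[s,-c,0],[0,0,-1.]])
E
python3 - <<'E'
from h import *
obs=[((125,20),(743.1,84.6)),((125,20),(744.6,86.9)),((0,110),(629.2,186.3)),((0,0),(615.5,84.2))]
def f(p):
    c,s=np.cos(p[2]),np.sin(p[2]);r=[]
    w=lambda a:np.array([p[0]+c*a[0]-s*a[1],p[1]+s*a[0]+c*a[1]])
    for a,b in obs:r+=list(w(a)-b)
    for g in((541,110.6,251.6),(537.2,113.4,253.7)): r+=list(w((125-285*np.cos(p[3]),20))-g[:2])+[54+285*np.sin(p[3])-g[2]]
    for g in ((599,-78.9),(593.9,-77)): r+=list(w((0,p[4]))-g)
    for g in ((624.2,166.9),(628.7,160.3)): r+=list(w((0,p[4]+245))-g)
    return r
o=least_squares(f,[615,84,-.12,.77,-165],loss='soft_l1',f_scale=3);print(np.round(o.x,3),np.round(f(o.x),1))
p=o.x;c,s=np.cos(p[2]),np.sin(p[2])
W=lambda a:(p[0]+c*a[0]-s*a[1],p[1]+s*a[0]+c*a[1])
print('grip',W((125-285*np.cos(p[3]),20)),54+285*np.sin(p[3]),'down',W((-160,20)),'handle',W((0,p[4])))
g=W((125-285*np.cos(p[3]),20))
rows((*g,350),down(p[2]),30)
E
```

```text
[ 6.16224e+02  8.16540e+01 -1.25000e-01  7.69000e-01 -1.61276e+02] [-0.4  1.3 -1.9 -1.   0.7  4.5  0.7 -2.5 -1.4  0.8  0.6  2.4 -2.  -1.5
 -2.9  0.5  2.2 -1.4  2.5 -2.2 -2.   4.4]
grip (np.float64(539.5906521426333), np.float64(111.4413251349719)) 252.24961917178607 down (np.float64(459.9656950490307), np.float64(121.44704802818767)) handle (np.float64(596.1157299312074), np.float64(-78.36305447279386))
t [-0.022, 0.942, -0.133] dr [-0.0, -0.0, 0.317] N 30
```

Request:
{"api": "step_arm", "payload": {"translation": [[-0.022,0.942,-0.133],[-0.022,0.942,-0.133],[-0.022,0.942,-0.133],[-0.022,0.942,-0.133],[-0.022,0.942,-0.133],[-0.022,0.942,-0.133],[-0.022,0.942,-0.133],[-0.022,0.942,-0.133],[-0.022,0.942,-0.133],[-0.022,0.942,-0.133],[-0.022,0.942,-0.133],[-0.022,0.942,-0.133],[-0.022,0.942,-0.133],[-0.022,0.942,-0.133],[-0.022,0.942,-0.133],[-0.022,0.942,-0.133],[-0.022,0.942,-0.133],[-0.022,0.942,-0.133],[-0.022,0.942,-0.133],[-0.022,0.942,-0.133]], "dr": [[0,0,0.317],[0,0,0.317],[0,0,0.317],[0,0,0.317],[0,0,0.317],[0,0,0.317],[0,0,0.317],[0,0,0.317],[0,0,0.317],[0,0,0.317],[0,0,0.317],[0,0,0.317],[0,0,0.317],[0,0,0.317],[0,0,0.317],[0,0,0.317],[0,0,0.317],[0,0,0.317],[0,0,0.317],[0,0,0.317]], "claw": -0.1, "squeeze": 20}}

```text
clock: 3.1
tcp_pos: [513.7, 341.8, 317.1]
tcp_rot: [[0.94, 0.34, 0.0], [0.34, -0.94, 0.0], [0.0, -0.0, -1.0]]
contact_force: [0.9, 1.0, 0.4]
finger_gap: 0.451
```

Request:
{"api": "step_arm", "payload": {"translation": [[-0.022,0.942,-0.133],[-0.022,0.942,-0.133],[-0.022,0.942,-0.133],[-0.022,0.942,-0.133],[-0.022,0.942,-0.133],[-0.022,0.942,-0.133],[-0.022,0.942,-0.133],[-0.022,0.942,-0.133],[-0.022,0.942,-0.133],[-0.022,0.942,-0.133],[0,0,0],[0,0,0]], "dr": [[0,0,0.317],[0,0,0.317],[0,0,0.317],[0,0,0.317],[0,0,0.317],[0,0,0.317],[0,0,0.317],[0,0,0.317],[0,0,0.317],[0,0,0.317],[0,0,0],[0,0,0]]}}

```text
clock: 4.3
tcp_pos: [539.4, 111.0, 350.3]
tcp_rot: [[0.992, -0.126, 0.0], [-0.126, -0.992, 0.001], [0.0, -0.001, -1.0]]
contact_force: [-0.0, 0.6, 0.3]
finger_gap: 0.45
```

Run:
```python
from h import *
import cv2
s=state();print(s['clock'],s['tcp_pos'],s['tcp_rot'][:,0],s['joint_pos'],s['finger_gap'],s['contact_force'])
cv2.imwrite("pics/w1.png",grab_frame("wrist"))
for l in ["frame_grip","frame_hinge"]:
    print(l,[(r['location'],r['conf']) for r in spot_point(l,"wrist")][:2])
```

```text
4.3 [539.42612902 110.99485469 350.34940509] [ 9.92056474e-01 -1.25793081e-01  2.30679227e-04] [-0.76894063  0.19717821  0.53707114  1.75521939 -0.10772559  1.21776833
 -0.32923588] 0.45023403606703555 [-0.02988322  0.60311752  0.26511462]
frame_grip [([538.1, 109.4, 254.3], 0.61)]
frame_hinge [([739.9, 82.6, 49.7], 0.88)]
```

View pics/w1.png

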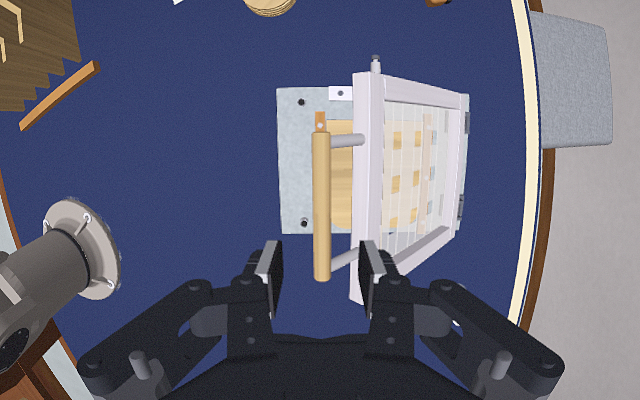

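Request:
{"api": "step_arm", "payload": {"translation": [[0,0,0.42],[0,0,0.42],[0,0,0.42],[0,0,0.42],[0,0,0.42],[0,0,0.42],[0,0,0.42],[0,0,0.42],[0,0,0.38],[0,0,0],[0,0,0]], "dr": [[0,0,0],[0,0,0],[0,0,0],[0,0,0],[0,0,0],[0,0,0],[0,0,0],[0,0,0],[0,0,0],[0,0,0],[0,0,0]]}}

```text
clock: 5.55
tcp_pos: [539.6, 111.7, 256.5]
tcp_rot: [[0.992, -0.124, -0.0], [-0.124, -0.992, -0.0], [-0.0, 0.0, -1.0]]
contact_force: [1.2, -0.5, 0.3]
finger_gap: 0.448
```

Request:
{"api": "step_arm", "payload": {"translation": [[0,0,0],[0,0,0],[0,0,0],[0,0,0],[0,0,0],[0,0,0]], "dr": [[0,0,0],[0,0,0],[0,0,0],[0,0,0],[0,0,0],[0,0,0]], "claw": -1, "squeeze": 25}}

```text
clock: 6.15
tcp_pos: [540.0, 111.8, 256.9]
tcp_rot: [[0.992, -0.124, 0.001], [-0.124, -0.992, 0.0], [0.001, -0.0, -1.0]]
contact_force: [2.5, 0.6, 0.8]
finger_gap: 0.151
```

Run:
```python
from h import *
import cv2
s=state();print(s['clock'],s['tcp_pos'],s['finger_gap'],s['contact_force'])
cv2.imwrite("pics/w2.png",grab_frame("wrist"))
```

```text
6.15 [539.96160131 111.79180806 256.89223765] 0.15141428487459377 [2.47951137 0.5746875  0.79856403]
```

View pics/w2.png

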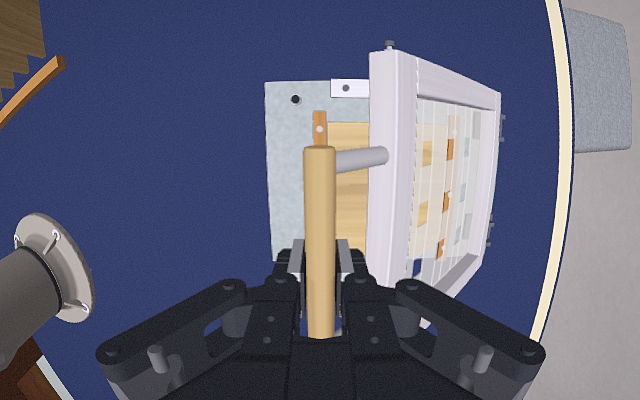

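Run:
```python
from h import *
th=np.linspace(.769,.05,36)
x=-285*np.cos(th);z=285*np.sin(th)
print([[round(a/25,2),0,round(-b/25,2)] for a,b in zip(np.diff(x),np.diff(z))])
```

```text
[[np.float64(-0.16), 0, np.float64(0.17)], [np.float64(-0.16), 0, np.float64(0.17)], [np.float64(-0.15), 0, np.float64(0.18)], [np.float64(-0.15), 0, np.float64(0.18)], [np.float64(-0.15), 0, np.float64(0.18)], [np.float64(-0.14), 0, np.float64(0.19)], [np.float64(-0.14), 0, np.float64(0.19)], [np.float64(-0.14), 0, np.float64(0.19)], [np.float64(-0.13), 0, np.float64(0.19)], [np.float64(-0.13), 0, np.float64(0.2)], [np.float64(-0.12), 0, np.float64(0.2)], [np.float64(-0.12), 0, np.float64(0.2)], [np.float64(-0.11), 0, np.float64(0.2)], [np.float64(-0.11), 0, np.float64(0.21)], [np.float64(-0.11), 0, np.float64(0.21)], [np.float64(-0.1), 0, np.float64(0.21)], [np.float64(-0.1), 0, np.float64(0.21)], [np.float64(-0.09), 0, np.float64(0.21)], [np.float64(-0.09), 0, np.float64(0.22)], [np.float64(-0.08), 0, np.float64(0.22)], [np.float64(-0.08), 0, np.float64(0.22)], [np.float64(-0.08), 0, np.float64(0.22)], [np.float64(-0.07), 0, np.float64(0.22)], [np.float64(-0.07), 0, np.float64(0.22)], [np.float64(-0.06), 0, np.float64(0.23)], [np.float64(-0.06), 0, np.float64(0.23)], [np.float64(-0.05), 0, np.float64(0.23)], [np.float64(-0.05), 0, np.float64(0.23)], [np.float64(-0.04), 0, np.float64(0.23)], [np.float64(-0.04), 0, np.float64(0.23)], [np.float64(-0.03), 0, np.float64(0.23)], [np.float64(-0.03), 0, np.float64(0.23)], [np.float64(-0.02), 0, np.float64(0.23)], [np.float64(-0.02), 0, np.float64(0.23)], [np.float64(-0.01), 0, np.float64(0.23)]]
```

Request:
{"api": "step_arm", "payload": {"translation": [[-0.16,0,0.17],[-0.16,0,0.17],[-0.15,0,0.18],[-0.15,0,0.18],[-0.15,0,0.18],[-0.14,0,0.19],[-0.14,0,0.19],[-0.14,0,0.19]], "dr": [[0,0,0],[0,0,0],[0,0,0],[0,0,0],[0,0,0],[0,0,0],[0,0,0],[0,0,0]]}}

```text
clock: 7.0
tcp_pos: [509.7, 115.4, 219.9]
tcp_rot: [[0.992, -0.124, -0.0], [-0.124, -0.992, -0.0], [-0.0, 0.0, -1.0]]
contact_force: [3.2, -0.4, 1.2]
finger_gap: 0.153
```

Request:
{"api": "step_arm", "payload": {"translation": [[-0.13,0,0.19],[-0.13,0,0.2],[-0.12,0,0.2],[-0.12,0,0.2],[-0.11,0,0.2],[-0.11,0,0.21],[-0.11,0,0.21],[-0.1,0,0.21],[-0.1,0,0.21],[-0.09,0,0.21],[-0.09,0,0.22],[-0.08,0,0.22]], "dr": [[0,0,0],[0,0,0],[0,0,0],[0,0,0],[0,0,0],[0,0,0],[0,0,0],[0,0,0],[0,0,0],[0,0,0],[0,0,0],[0,0,0]]}}

```text
clock: 8.2
tcp_pos: [477.5, 119.2, 157.7]
tcp_rot: [[0.992, -0.124, -0.001], [-0.124, -0.992, -0.0], [-0.001, 0.0, -1.0]]
contact_force: [0.1, -3.5, 2.7]
finger_gap: 0.155
```

Request:
{"api": "step_arm", "payload": {"translation": [[-0.08,0,0.22],[-0.08,0,0.22],[-0.07,0,0.22],[-0.07,0,0.22],[-0.06,0,0.23],[-0.06,0,0.23],[-0.05,0,0.23],[-0.05,0,0.23],[-0.04,0,0.23],[-0.04,0,0.23]], "dr": [[0,0,0],[0,0,0],[0,0,0],[0,0,0],[0,0,0],[0,0,0],[0,0,0],[0,0,0],[0,0,0],[0,0,0]]}}

```text
clock: 9.2
tcp_pos: [462.5, 121.0, 101.1]
tcp_rot: [[0.992, -0.125, -0.001], [-0.125, -0.992, -0.0], [-0.001, 0.001, -1.0]]
contact_force: [-0.7, -4.9, 2.9]
finger_gap: 0.152
```

Run:
```python
from h import *
import cv2
s=state();print(s['clock'],s['tcp_pos'],s['finger_gap'],s['contact_force'])
cv2.imwrite("pics/w3.png",grab_frame("wrist"))
for c in ("wrist","top","scene"):
    if c!="wrist": grab_frame(c)
    for l in ["frame_grip"]:
        print(l,[(r['location'],r['conf']) for r in spot_point(l,c)][:2])
```

```text
9.2 [462.54248602 120.97926447 101.13484404] 0.15205118582515986 [-0.69147146 -4.93378188  2.91720345]
frame_grip [([461.4, 119.9, 100.2], 0.71)]
frame_grip [([598.1, -76.1, 39.1], 0.39)]
frame_grip [([460.9, 120.8, 99.4], 0.63)]
```

View pics/w3.png

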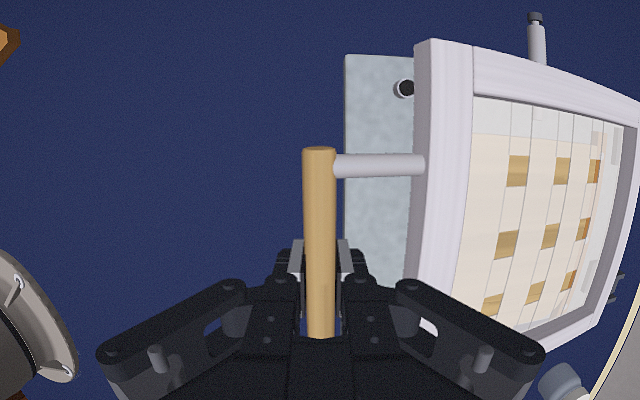

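Request:
{"api": "step_arm", "payload": {"translation": [[-0.03,0,0.22],[-0.03,0,0.22],[-0.02,0,0.22],[-0.02,0,0.22],[-0.01,0,0.2],[-0.01,0,0.16],[0,0,0.1],[0,0,0.08],[0,0,0.06]], "dr": [[0,0,0],[0,0,0],[0,0,0],[0,0,0],[0,0,0],[0,0,0],[0,0,0],[0,0,0],[0,0,0]]}}

```text
clock: 10.4
tcp_pos: [458.9, 121.5, 64.7]
tcp_rot: [[0.992, -0.124, -0.002], [-0.124, -0.992, -0.0], [-0.002, 0.0, -1.0]]
contact_force: [-4.0, -4.7, 2.8]
finger_gap: 0.152
```

Request:
{"api": "step_arm", "payload": {"translation": [[0,0,0.05],[0,0,0.05],[0,0,0.05],[0,0,0.0]], "dr": [[0,0,0],[0,0,0],[0,0,0],[0,0,0]]}}

```text
clock: 10.8
tcp_pos: [458.8, 121.5, 60.9]
tcp_rot: [[0.992, -0.124, -0.003], [-0.124, -0.992, -0.0], [-0.003, 0.0, -1.0]]
contact_force: [-2.9, -4.5, -1.2]
finger_gap: 0.153
```

Request:
{"api": "step_arm", "payload": {"translation": [[0,0,0.05],[0,0,0.05],[0,0,0.0]], "dr": [[0,0,0],[0,0,0],[0,0,0]]}}

```text
clock: 11.1
tcp_pos: [458.7, 121.5, 58.4]
tcp_rot: [[0.992, -0.124, -0.003], [-0.124, -0.992, -0.0], [-0.003, 0.001, -1.0]]
contact_force: [-3.0, -4.6, -0.9]
finger_gap: 0.155
```

Request:
{"api": "step_arm", "payload": {"translation": [[0,0,0.04],[0,0,0.04],[0,0,0.0]], "dr": [[0,0,0],[0,0,0],[0,0,0]]}}

```text
clock: 11.4
tcp_pos: [458.7, 121.5, 56.4]
tcp_rot: [[0.992, -0.124, -0.003], [-0.124, -0.992, -0.0], [-0.003, 0.0, -1.0]]
contact_force: [-2.4, -4.5, -0.2]
finger_gap: 0.152
```

Request:
{"api": "step_arm", "payload": {"translation": [[0,0,0.04],[0,0,0.04],[0,0,0.0]], "dr": [[0,0,0],[0,0,0],[0,0,0]]}}

```text
clock: 11.7
tcp_pos: [458.7, 121.5, 54.4]
tcp_rot: [[0.992, -0.124, -0.003], [-0.124, -0.992, -0.0], [-0.003, 0.0, -1.0]]
contact_force: [-3.1, -4.3, 0.2]
finger_gap: 0.152
```

Request:
{"api": "step_arm", "payload": {"translation": [[0,0,0.03],[0,0,0.03],[0,0,0.0]], "dr": [[0,0,0],[0,0,0],[0,0,0]]}}

```text
clock: 12.0
tcp_pos: [458.7, 121.5, 53.0]
tcp_rot: [[0.992, -0.124, -0.003], [-0.124, -0.992, -0.0], [-0.003, 0.0, -1.0]]
contact_force: [-4.0, -5.2, 1.1]
finger_gap: 0.15
```

Run:
```python
from h import *
import cv2
s=state();print(s['clock'],s['tcp_pos'],s['finger_gap'],s['contact_force'])
cv2.imwrite("pics/w4.png",grab_frame("wrist"))
a=grab_frame("scene")
for c in ("wrist","scene"):
    for l in ["frame_grip","frame_hinge"]:
        print(l,[(r['location'],r['conf']) for r in spot_point(l,c)][:2])
b=cv2.resize(a[100:280,220:440],None,fx=3,fy=3,interpolation=cv2.INTER_CUBIC)
cv2.imwrite("pics/s4.png",b)
```

```text
12.0 [458.67028667 121.52954862  52.9816598 ] 0.15012301575244547 [-3.98086374 -5.1896567   1.13434919]
frame_grip [([458.8, 118.2, 54.6], 0.57)]
frame_hinge []
frame_grip []
frame_hinge []
```

View pics/w4.png

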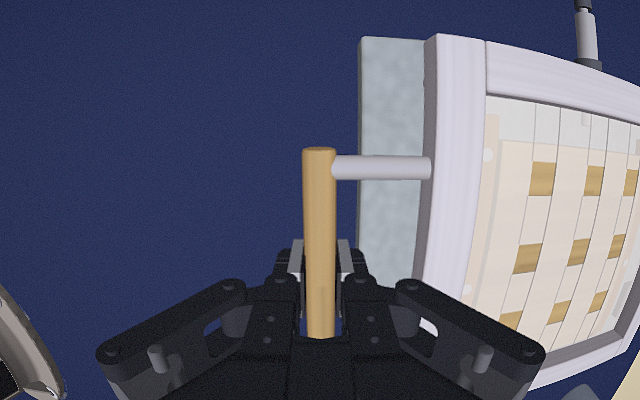

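View pics/s4.png

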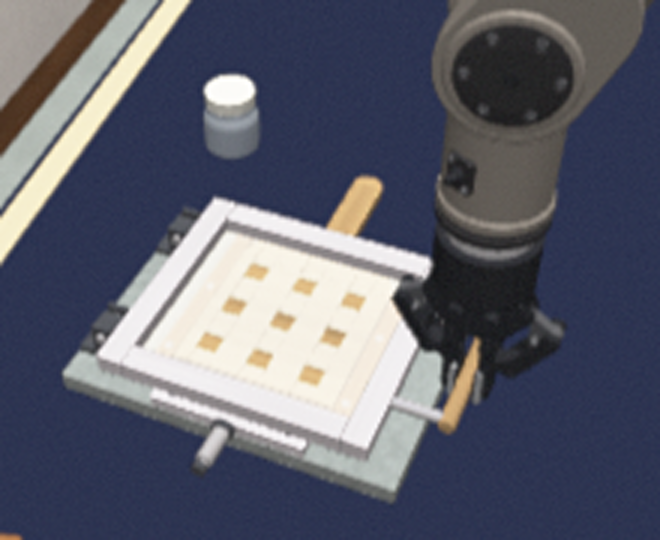

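Request:
{"api": "step_arm", "payload": {"translation": [[0,0,0.03],[0,0,0.03],[0,0,0.0]], "dr": [[0,0,0],[0,0,0],[0,0,0]]}}

```text
clock: 12.6
tcp_pos: [458.7, 121.5, 52.6]
tcp_rot: [[0.992, -0.125, -0.003], [-0.125, -0.992, 0.001], [-0.003, -0.001, -1.0]]
contact_force: [-7.3, -4.9, 19.6]
finger_gap: 0.15
```

Request:
{"api": "step_arm", "payload": {"translation": [[0,0,0],[0,0,0],[0,0,0],[0,0,0]], "dr": [[0,0,0],[0,0,0],[0,0,0],[0,0,0]], "claw": -0.4}}

```text
clock: 13.0
tcp_pos: [460.3, 122.3, 51.6]
tcp_rot: [[0.992, -0.124, 0.0], [-0.124, -0.992, 0.001], [0.0, -0.001, -1.0]]
contact_force: [-0.2, 0.2, -0.7]
finger_gap: 0.301
```

Run:
```python
from h import *
s=state();print(s['clock'],s['tcp_pos'],s['finger_gap'],s['contact_force'],tip_reach() if callable(tip_reach) else tip_reach)
```

```text
13.0 [460.33431315 122.32892211  51.58153378] 0.30130935023494676 [-0.20523812  0.18702179 -0.72145454] 19.0
```

Request:
{"api": "step_arm", "payload": {"translation": [[0,0,-0.2],[0,0,-0.4],[0,0,-0.6],[0,0,-0.8],[0,0,-0.8],[0,0,-0.4],[0,0,0]], "dr": [[0,0,0],[0,0,0],[0,0,0],[0,0,0],[0,0,0],[0,0,0],[0,0,0]]}}

```text
clock: 13.7
tcp_pos: [461.1, 122.1, 133.1]
tcp_rot: [[0.992, -0.124, 0.003], [-0.124, -0.992, 0.002], [0.003, -0.002, -1.0]]
contact_force: [0.1, -0.0, -0.8]
finger_gap: 0.3
```

Run:
```python
from h import *
import cv2
s=state();print(s['clock'],s['tcp_pos'],s['contact_force'])
cv2.imwrite("pics/w5.png",grab_frame("wrist"))
for l in ["frame_grip","blank_handle","frame_hinge"]:
        print(l,[(r['location'],r['conf']) for r in spot_point(l,"wrist")][:2])
```

```text
13.7 [461.08394703 122.10841147 133.06407477] [ 0.05453156 -0.02404217 -0.76952002]
frame_grip [([458.5, 116.3, 55.4], 0.87)]
blank_handle []
frame_hinge [([740.8, 86.4, 51.9], 0.72)]
```

View pics/w5.png

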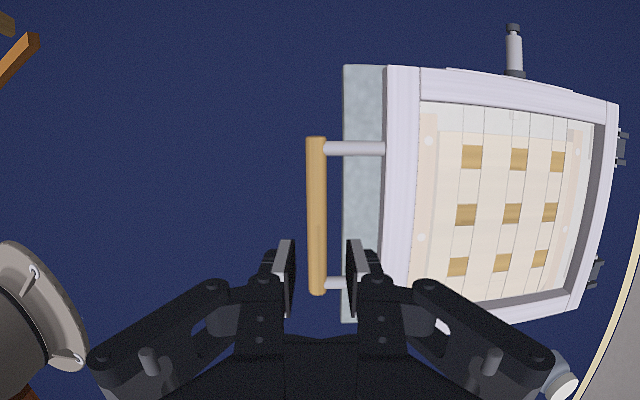

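Run:
```python
from h import *
rows((596,-79,145),down(-.125),14)
```

```text
t [0.458, 0.52, -0.041] dr [0.0, 0.001, 0.0] N 14
```

Request:
{"api": "step_arm", "payload": {"translation": [[0.2,0.26,-0.04],[0.458,0.52,-0.04],[0.458,0.52,-0.04],[0.458,0.52,-0.04],[0.458,0.52,-0.04],[0.458,0.52,-0.04],[0.458,0.52,-0.04],[0.458,0.52,-0.04],[0.458,0.52,-0.04],[0.458,0.52,-0.04],[0.458,0.52,-0.04],[0.458,0.52,-0.04],[0.458,0.52,-0.04],[0.458,0.52,-0.04],[0.258,0.26,0],[0,0,0]], "dr": [[0,0,0],[0,0,0],[0,0,0],[0,0,0],[0,0,0],[0,0,0],[0,0,0],[0,0,0],[0,0,0],[0,0,0],[0,0,0],[0,0,0],[0,0,0],[0,0,0],[0,0,0],[0,0,0]], "claw": 0.2}}

```text
clock: 15.5
tcp_pos: [597.2, -80.4, 145.5]
tcp_rot: [[0.992, -0.126, 0.0], [-0.126, -0.992, -0.001], [0.001, 0.001, -1.0]]
contact_force: [-0.3, -0.2, -0.4]
finger_gap: 0.603
```

Run:
```python
from h import *
import cv2
s=state();print(s['clock'],s['tcp_pos'],s['contact_force'],s['joint_pos'])
cv2.imwrite("pics/w6.png",grab_frame("wrist"))
for l in ["frame_grip","blank_handle","frame_hinge"]:
        print(l,[(r['location'],r['conf']) for r in spot_point(l,"wrist")][:2])
```

```text
15.5 [597.24237517 -80.44290471 145.52580977] [-0.27592002 -0.16756922 -0.43191885] [-0.32219112  0.512619    0.47204836  1.8523511  -0.3012496   0.84701441
  0.17281252]
frame_grip []
blank_handle [([593.8, -79.2, 37.1], 0.78)]
frame_hinge []
```

View pics/w6.png

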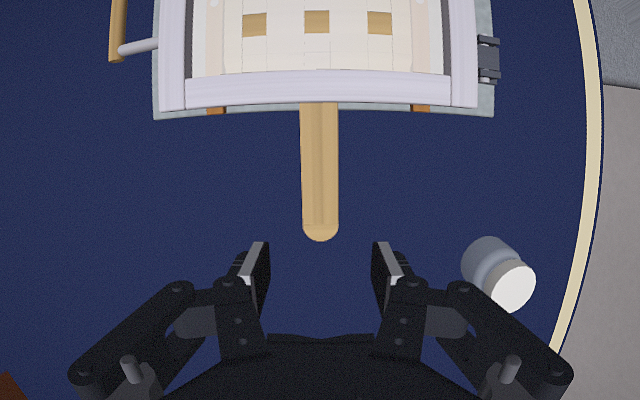

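Run:
```python
from h import *
p=camera_params("wrist");M=p['world_from_camera']
def px(u,v,z):
    d=np.array([(u-p['cx'])/p['fx'],(v-p['cy'])/p['fy']]);r=np.hypot(*d)
    ray=np.append(np.sin(r)*d/r,np.cos(r));w=M[:3,:3]@ray
    return M[:3,3]+w*(z-M[2,3])/w[2]
for u,v in((320,241),(301,120),(338,120),(303,215),(338,215),(320,112)):print(u,v,px(u,v,42).round(1))
R=np.array([-.125]);u=np.array([.1247,.992])
e=px(320,241,42)[:2];print('grip pt',e+30*u)
print('base edge', px(240,113,30).round(1),px(400,113,30).round(1))
```

```text
320 241 [ 592.1 -105.8   42. ]
301 120 [590.  -10.5  42. ]
338 120 [616.7 -13.8  42. ]
303 215 [581.7 -82.4  42. ]
338 215 [608.6 -85.8  42. ]
320 112 [604.4  -6.4  42. ]
grip pt [595.84826852 -76.00094902]
base edge [542.7   2.1  30. ] [666.2 -13.3  30. ]
```

Request:
{"api": "step_arm", "payload": {"translation": [[-0.06,-0.11,0.3],[0,0,0.6],[0,0,0.6],[0,0,0.6],[0,0,0.6],[0,0,0.6],[0,0,0.5],[0,0,0.34],[0,0,0.2],[0,0,0],[0,0,0]], "dr": [[0,0,0],[0,0,0],[0,0,0],[0,0,0],[0,0,0],[0,0,0],[0,0,0],[0,0,0],[0,0,0],[0,0,0],[0,0,0]]}}

```text
clock: 16.8
tcp_pos: [595.8, -76.0, 37.4]
tcp_rot: [[0.992, -0.124, 0.001], [-0.124, -0.992, 0.0], [0.001, -0.0, -1.0]]
contact_force: [-0.8, 1.1, 0.3]
finger_gap: 0.6
```

Request:
{"api": "step_arm", "payload": {"translation": [[0,0,0],[0,0,0],[0,0,0],[0,0,0],[0,0,0],[0,0,0]], "dr": [[0,0,0],[0,0,0],[0,0,0],[0,0,0],[0,0,0],[0,0,0]], "claw": -1, "squeeze": 60}}

```text
clock: 17.4
tcp_pos: [595.9, -76.0, 37.4]
tcp_rot: [[0.992, -0.124, 0.001], [-0.124, -0.992, 0.0], [0.001, -0.0, -1.0]]
contact_force: [1.1, -0.4, 4.4]
finger_gap: 0.317
```

Run:
```python
from h import *
import cv2
s=state();print(s['clock'],s['tcp_pos'],s['contact_force'],s['torque'],s['finger_gap'])
cv2.imwrite("pics/w7.png",grab_frame("wrist"))
```

```text
17.4 [595.86264348 -75.96208175  37.3856597 ] [ 1.10281759 -0.36140356  4.38441291] [ 0.13967876 -0.04101883 -0.07006415] 0.3167898163780403
```

View pics/w7.png

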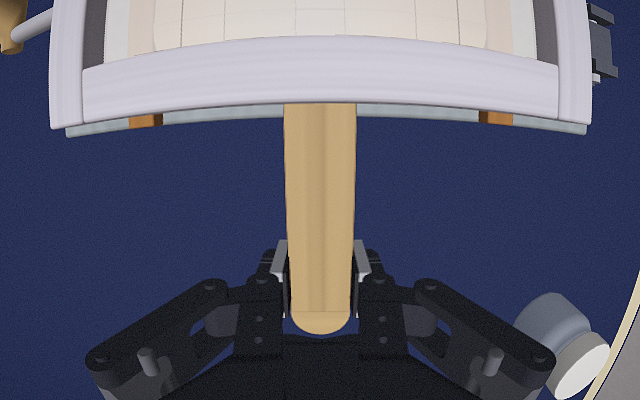

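Request:
{"api": "step_arm", "payload": {"translation": [[0,-0.08,0],[0,-0.1,0],[0,-0.1,0],[0,-0.1,0],[0,0,0]], "dr": [[0,0,0],[0,0,0],[0,0,0],[0,0,0],[0,0,0]]}}

```text
clock: 17.95
tcp_pos: [596.8, -67.5, 37.4]
tcp_rot: [[0.992, -0.125, 0.001], [-0.125, -0.992, -0.001], [0.001, 0.001, -1.0]]
contact_force: [0.2, -3.4, 6.1]
finger_gap: 0.316
```

Request:
{"api": "step_arm", "payload": {"translation": [[0,-0.1,0],[0,-0.1,0],[0,0,0]], "dr": [[0,0,0],[0,0,0],[0,0,0]]}}

```text
clock: 18.25
tcp_pos: [597.4, -62.9, 37.4]
tcp_rot: [[0.992, -0.125, 0.001], [-0.125, -0.992, -0.002], [0.001, 0.002, -1.0]]
contact_force: [-0.5, -3.3, 6.2]
finger_gap: 0.314
```

Request:
{"api": "step_arm", "payload": {"translation": [[0,-0.08,0],[0,-0.08,0],[0,0,0]], "dr": [[0,0,0],[0,0,0],[0,0,0]]}}

```text
clock: 18.55
tcp_pos: [597.6, -60.5, 37.5]
tcp_rot: [[0.992, -0.126, 0.001], [-0.126, -0.992, -0.003], [0.001, 0.003, -1.0]]
contact_force: [-1.3, -7.4, 6.1]
finger_gap: 0.31
```

Request:
{"api": "step_arm", "payload": {"translation": [[0,-0.08,0],[0,-0.08,0],[0,0,0]], "dr": [[0,0,0],[0,0,0],[0,0,0]]}}

```text
clock: 18.85
tcp_pos: [598.0, -57.2, 37.5]
tcp_rot: [[0.992, -0.127, 0.0], [-0.127, -0.992, -0.004], [0.001, 0.004, -1.0]]
contact_force: [-1.3, -8.6, 7.3]
finger_gap: 0.316
```

Request:
{"api": "step_arm", "payload": {"translation": [[0,-0.08,0],[0,-0.08,0],[0,-0.08,0],[0,0,0]], "dr": [[0,0,0],[0,0,0],[0,0,0],[0,0,0]]}}

```text
clock: 19.25
tcp_pos: [598.6, -52.3, 37.5]
tcp_rot: [[0.992, -0.127, 0.0], [-0.127, -0.992, -0.005], [0.001, 0.005, -1.0]]
contact_force: [-1.5, -10.6, 7.3]
finger_gap: 0.317
```

Request:
{"api": "step_arm", "payload": {"translation": [[0,-0.06,0],[0,-0.06,0],[0,0,0]], "dr": [[0,0,0],[0,0,0],[0,0,0]]}}

```text
clock: 19.55
tcp_pos: [598.8, -50.0, 37.5]
tcp_rot: [[0.992, -0.128, 0.0], [-0.128, -0.992, -0.006], [0.001, 0.005, -1.0]]
contact_force: [-1.6, -12.6, 7.2]
finger_gap: 0.317
```

Request:
{"api": "step_arm", "payload": {"translation": [[0,-0.04,0],[0,-0.04,0],[0,0,0]], "dr": [[0,0,0],[0,0,0],[0,0,0]]}}

```text
clock: 19.85
tcp_pos: [598.9, -49.5, 37.6]
tcp_rot: [[0.992, -0.129, 0.0], [-0.129, -0.992, -0.007], [0.001, 0.007, -1.0]]
contact_force: [-2.4, -14.4, 6.5]
finger_gap: 0.314
```

Request:
{"api": "step_arm", "payload": {"translation": [[0,-0.03,0],[0,0,0]], "dr": [[0,0,0],[0,0,0]]}}

```text
clock: 20.05
tcp_pos: [598.8, -49.4, 37.6]
tcp_rot: [[0.992, -0.129, 0.0], [-0.129, -0.992, -0.008], [0.001, 0.008, -1.0]]
contact_force: [-2.2, -16.9, 6.1]
finger_gap: 0.317
```

Request:
{"api": "step_arm", "payload": {"translation": [[0,-0.04,0],[0,0,0],[0,0,0]], "dr": [[0,0,0],[0,0,0],[0,0,0]]}}

```text
clock: 20.35
tcp_pos: [598.9, -49.4, 37.6]
tcp_rot: [[0.992, -0.13, 0.0], [-0.13, -0.992, -0.009], [0.001, 0.009, -1.0]]
contact_force: [-2.2, -18.8, 6.8]
finger_gap: 0.313
```

Run:
```python
from h import *
import cv2
s=state();print(s['clock'],s['tcp_pos'],s['contact_force'],s['torque'],s['finger_gap'])
cv2.imwrite("pics/w8.png",grab_frame("wrist"))
a=grab_frame("scene")
for c in ("wrist","scene"):
  for l in ["blank_handle","blank_nose","stop","frame_grip"]:
    print(c,l,[(r['location'],r['conf']) for r in spot_point(l,c)][:2])
b=cv2.resize(a[100:280,220:440],None,fx=3,fy=3,interpolation=cv2.INTER_CUBIC)
cv2.imwrite("pics/s8.png",b)
```

```text
20.35 [598.88551061 -49.3659152   37.55994955] [ -2.20850093 -18.83571356   6.78025177] [-3.46272861  0.49296167  0.31178184] 0.31282196810639046
wrist blank_handle [([597.0, -49.0, 34.9], 0.95)]
wrist blank_nose []
wrist stop []
wrist frame_grip [([456.6, 119.5, 56.7], 0.66)]
scene blank_handle [([596.9, -51.8, 36.8], 0.95)]
scene blank_nose []
scene stop [([628.0, 191.3, 37.0], 0.78)]
scene frame_grip [([459.0, 121.1, 50.1], 0.59), ([498.1, 387.5, 3.7], 0.47)]
```

View pics/w8.png

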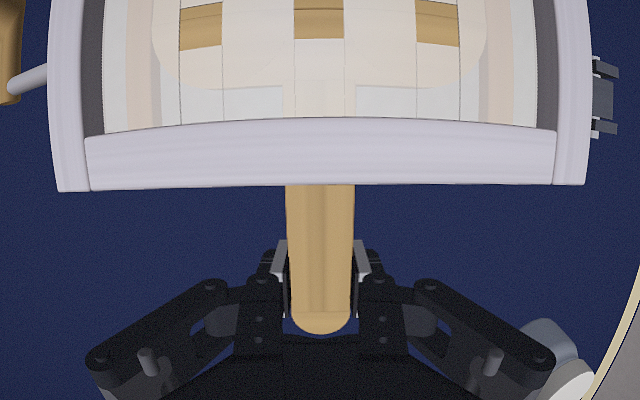

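View pics/s8.png

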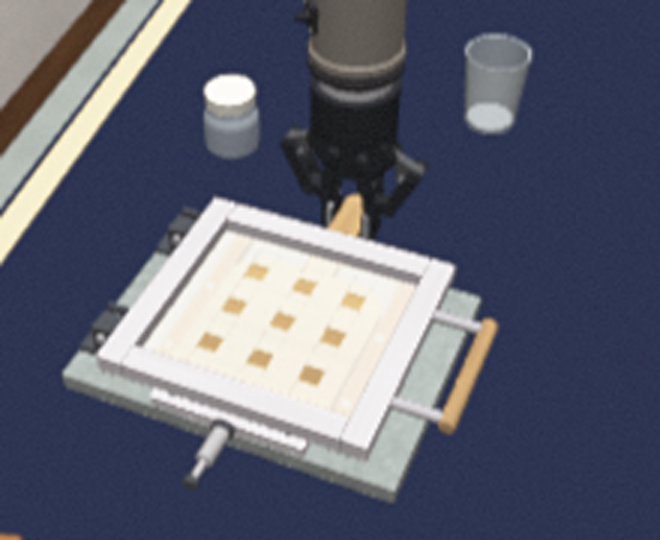

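Request:
{"api": "step_arm", "payload": {"translation": [[0,-0.04,0],[0,0,0],[0,0,0],[0,0,0],[0,0,0],[0,0,0],[0,0,0],[0,0,0],[0,0,0],[0,0,0]], "dr": [[0,0,0],[0,0,0],[0,0,0],[0,0,0],[0,0,0],[0,0,0],[0,0,0],[0,0,0],[0,0,0],[0,0,0]]}}

```text
clock: 21.85
tcp_pos: [598.9, -49.3, 37.6]
tcp_rot: [[0.991, -0.13, 0.0], [-0.13, -0.991, -0.01], [0.001, 0.01, -1.0]]
contact_force: [-2.8, -20.9, 6.1]
finger_gap: 0.311
```

```bash
python3 -c "
from cell import *
print(finish_job());print(state()['contact_force'])"
```

```text
the job is handed in; nothing more can be done
None
the job is handed in; nothing more can be done
```

I lowered the frame onto its rests, pushed the board home by its handle, and handed the job in at about 22 s, still gripping the handle and pushing.

- **Frame:** I gripped the bar and followed its arc down. The upward force jumped to about 20 N within 0.4 mm, and it vanished when I let go, so the load was on the rests. A wrist picture taken later, during the push, still put the bar at 55–57 mm, against 54 mm expected. The scene camera gave 50 mm, with a lower confidence.
- **Board:** I moved it about 27 mm along the channel. The push rose from about 3 N to 12.6 N against the plunger, then the board stalled. The gripper moved about 0.1 mm as the push went from 14 to 21 N, and the handle did not slip in the jaws.
- **Last reading:** the push was about 21 N and steady for the last second, with about 6 N upward on the tool.
- **Not seen directly:** the frame hides where the board meets the stop. "Home" rests on the stall, the forces, the handle position (within about 4 mm) and the plunger rod standing out behind the stop.
- **Bystanders:** I touched none of them. In the last pictures the jar and cup looked unmoved; I did not check the discs and squeegee again.

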